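# Turn the spice carousel to bring the pepper mill to the front

## Robot

A 7-joint arm with a two-finger parallel gripper is mounted at the origin on the work surface. World frame = base frame: x ahead of the robot, y to its left, z up, the work surface at z = 0. Lengths are in m, angles in rad, forces in N, time in s.
With the tool pointing down it reaches from about 0.35 to 0.9 m from the base axis. Payload 19.9 kg.
Tool frame: the origin (TCP) lies at the very end of the fingers, on their centre line; the grasp point (between the pads) lies 19 mm behind it; z points along the fingers, y is the direction in which the jaws open and shut (so a half turn about z gives the same grasp; the last joint's range is limited). The gripper opens to 85 mm and grips with 20 to 120 N. Pads are 22 mm wide; open, the fingers measure 114 mm over their backs; the gripper's body (76 mm by 85 mm) begins 54 mm behind the grasp point. The pads swing forward as they close: fully open they stand 13 mm farther back than shut.
Start: joints at [1.115, 0.417, -0.01, 1.614, 0.005, 1.111, -0.053], TCP at [0.252, -0.572, 0.231] pointing down, gripper open.
Joint ranges: [-2.81, 2.81], [-0.39, 2.02], [-1.27, 1.25], [0.06, 2.57], [-1.19, 4.33], [0.19, 2], [-2.82, 2.82]. Speed limits (rad/s): [1.89, 1.89, 2.39, 2.39, 3.01, 3.01, 3.01].

## Interface

Orientations are given as a unit quaternion [x, y, z, w].
In Python, from workcell import r gives the robot as it stands. Calls block until the motion is done:
- r.move_pose(position, orientation): joint-space move of the TCP to a pose.
- r.line_to(position, max_speed=0.15, orientation=None): straight line of the TCP; orientation=None keeps the orientation; max_speed is the mean speed in m/s.
- r.move_j(angles): joint-space move.
- r.gripper_to(opening): finger opening in m; the grip force is fixed at half the most; returns when the fingers have stopped.
- r.hold(seconds).
- r.ik(position, orientation): joint angles nearest the present ones, or None.
- r.get_obs(): the state.
- r.snapshot(name): name is "scene" or "top" or "wrist"; returns the picture (384x512x3 uint8, red, green, blue); there is no depth.
- r.calibration(name): a dict with "vertical_fov" (degrees; the focal length in pixels is half the picture's height over the tangent of half this angle, whatever the lens; pixels are square), "cx", "cy" (the principal point, pixels), "R" (3x3) and "t" (3): a world point X has camera coordinates R X + t. Camera axes: x right, y down, z forward; pixel columns grow to the right and rows downward; lengths in m; the calibration is good to about 2 mm. The wrist camera is an equidistant fisheye: a pixel r from the principal point sees the ray r / f radians off the axis. A picture is of the moment at which its call begins: read the wrist's pose just before it. calibration takes no time and is no camera call; for the wrist camera it gives the pose at the moment of the call.
A pose or a line that the arm cannot do raises r.MotionError and nothing moves.
- r.job_done(): hands the job in, once; it reports no verdict.
The state is a dict: "time": time; "qpos": joint angles; "dq": joint speeds; "joint_torque": joint torques, N m; "tcp_pos": TCP position; "tcp_rot": TCP orientation; "ft_force": force on the tool from outside, world axes, zero at the start; "moment": the same for the moment, N m; "grip_width": finger opening in m.
Only numpy, scipy, OpenCV 4.12 (cv2) and the standard library are available. Lean on these libraries where they do the work, as an engineer would, in place of code of your own. Each camera call takes 0.05 s, during which the arm holds its last target.

## Task

Turn the spice carousel by pushing round its scalloped wooden rim with the fingertips, until the pepper mill stands squarely at the front, straight towards the front edge of the counter (the robot's side), then let go. Do not take hold of, push or lift the mill, the jars or the middle post, and leave everything else on the counter where it stands.

Things in the scene. Friction and masses are not known exactly. Their poses are not given: they have to be found in the camera images.
- carousel_foot: Fixed black foot of the spice carousel, a disc 184 mm across and 10 mm high with a steel bearing ring up to 16 mm. Origin on the turning axis, at the counter top. It never turns: its -x axis points straight to the front edge of the counter (the robot's side), which is the carousel's front; +y is to the robot's left.
- carousel: Turning tray of light wood; turns either way, no stops, about the upright axis through its origin (centre of its underside, 16 mm above the counter). Top 36 mm above the counter. Scalloped rim: disc of 110 mm radius with eight round lobes (radius 28 mm, centred 110 mm out, reaching 138 mm) at 0, 45, 90 ... degrees from its own x axis, and open notches between.
- rim_notch (a point): One of the eight equal fingertip notches in the rim, 22.5 degrees left (counterclockwise) of the tray's x axis, the others every 45 degrees. This point lies 125 mm from the axis at the tray's top, where the notch is 53 mm wide; its floor, 110 mm out, is 31 mm wide. Open above, outside and below, with only the counter under it. The bearing drags about 0.07 N m, more when turned fast, so the tray stops where it is left.
- carousel_post: Steel post with a carrying ring on top, fixed in the middle of the tray and turning with it: 12 mm thick, top 212 mm above the counter; origin as the tray's. The mill and five jars stand loose round it, centres 62 mm from the axis, 60 degrees apart; nothing stands farther out than 90 mm from the axis, and the tray is bare from there to the rim but for a 2 mm bead.
- pepper_mill: The pepper mill: dark turned wood with a waist and a rounded head with a small steel ball knob, 144 mm tall, 50 mm across at the foot; the only mill, and by far the tallest thing standing on the tray beside the post. Stands loose on the tray, origin at the centre of its underside, on the tray top (36 mm above the counter).
- mill_place (a point): Point on the tray's top where the pepper mill stands: 62 mm from the axis along the tray's own -x axis; it turns with the tray.
- jar0: Glass spice jar with steel lid, 42 mm across, 74 mm tall, loose on the tray; origin at the centre of its underside.
- jar1: Glass spice jar with steel lid, 42 mm across, 74 mm tall, loose on the tray; origin at the centre of its underside.
- jar2: Glass spice jar with steel lid, 42 mm across, 74 mm tall, loose on the tray; origin at the centre of its underside.
- jar3: Glass spice jar with steel lid, 42 mm across, 60 mm tall, loose on the tray; origin at the centre of its underside.
- jar4: Glass spice jar with steel lid, 42 mm across, 60 mm tall, loose on the tray; origin at the centre of its underside.
- oil_bottle: Green glass oil bottle, 60 mm across, 230 mm tall, on the counter behind the carousel; origin at the centre of its underside.
- mug: White mug, 80 mm across, 92 mm tall, on the counter behind the carousel; origin at the centre of its underside, handle to its +y.
- salt_bowl: Small white salt bowl, 90 mm across, 40 mm tall, on the counter in front of the carousel, towards the right; origin at the centre of its underside.
- spare_jar: Glass spice jar with steel lid, 42 mm across, 74 mm tall, standing on the counter itself in front of the carousel, towards the left; origin at the centre of its underside.
- spatula: Kitchen spatula, 280 mm long along its x axis, lying on the counter to the left of the carousel; origin below its middle.
- egg_timer: Round egg timer, 58 mm across, 57 mm tall, on the counter to the right of the carousel; origin at the centre of its underside.
Mind the look-alikes: they are no part of the job. Leave any red look-alike of the jar0 alone. Leave any turquoise look-alike of the jar1 alone.

How it is judged:
By the outcome, as a careful person would: the job done as asked, in the order asked, and still so for the second after the job is handed in, with the robot touching nothing.
It also fails if it takes over 64 s, if anything falls off the work surface, if the arm or the gripper's body presses on something with over 40 N, if the wrist force passes 120 N, or if a joint passes its speed limit or range.

## Working session

There is one attempt and no reset: what is moved stays moved. The work goes in short steps, each a Python script; the robot and the scene stay as the last script left them, time stands still between calls to the robot, and variables do not carry over. Pictures are saved under pics/ and viewed, and the job is handed in when it is done.

```bash
ls; mkdir -p pics; python3 - <<'E'
from workcell import r
import cv2
o=r.get_obs(); print(o['time'],o['tcp_pos'],o['tcp_rot'],o['grip_width'])
for n in("scene","top"):
    cv2.imwrite(f"pics/{n}0.png",r.snapshot(n)[:,:,::-1]); c=r.calibration(n); print(n,c)
E
```

```text
pics
0.0 [ 0.25173664 -0.57168056  0.23066548] [ 9.78563980e-01  2.05942137e-01 -1.74459232e-04 -5.86174018e-04] 0.08518396819068738
scene {'vertical_fov': 56.85354911238, 'cx': 252.22100660974942, 'cy': 195.12050199002988, 'R': array([[-0.23722205,  0.97133916,  0.01503093],
       [ 0.61516162,  0.16217495, -0.77154097],
       [-0.7518656 , -0.17378008, -0.63600205]]), 't': array([ 0.08783599, -0.30695547,  1.34991565])}
top {'vertical_fov': 47.195464407225636, 'cx': 261.35115377645013, 'cy': 188.59643112378524, 'R': array([[ 0.00776839, -0.99977759,  0.0196067 ],
       [-0.98607574, -0.01091615, -0.16593818],
       [ 0.1661153 , -0.01804461, -0.98594122]]), 't': array([0.02408235, 0.58538986, 1.02109032])}
```

View pics/scene0.png

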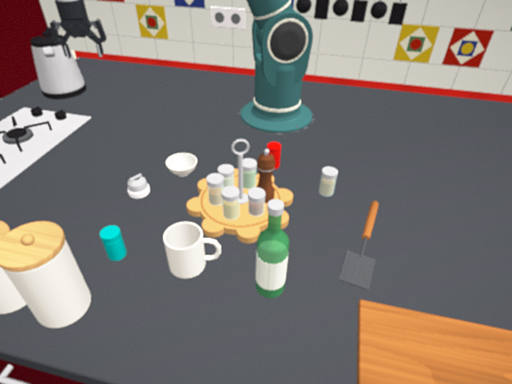

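View pics/top0.png

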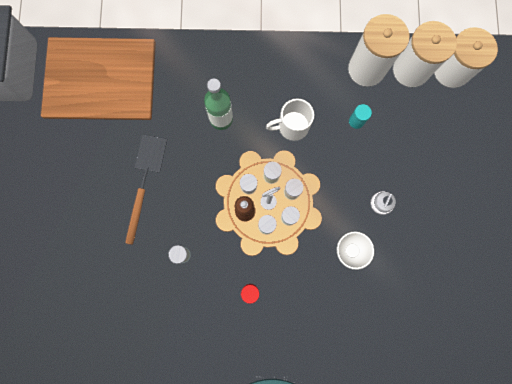

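The top picture shows the tray centred near (268,202), with eight lobes. The mill is at about (244,208), to the left and slightly in front. Nothing else looks like the mill. The red jar (250,294) and turquoise jar (361,116) are decoys. Next I'll crop in close and fit the tray outline.

```bash
cat > h.py <<'E'
import numpy as np, cv2
from scipy.optimize import minimize
def proj(c,X,h=384):
    f=h/2/np.tan(np.radians(c['vertical_fov'])/2)
    p=np.asarray(X)@np.array(c['R']).T+c['t']
    return np.c_[c['cx']+f*p[:,0]/p[:,2], c['cy']+f*p[:,1]/p[:,2]]
def back(c,uv,z):
    f=192/np.tan(np.radians(c['vertical_fov'])/2)
    d=np.array([(uv[0]-c['cx'])/f,(uv[1]-c['cy'])/f,1.]); R=np.array(c['R'])
    o=-R.T@c['t']; w=R.T@d
    return o+w*(z-o[2])/w[2]
def rim(n=720):
    a=np.arange(n)*2*np.pi/n; rr=np.full(n,.110)
    for k in range(8):
        d=a-k*np.pi/4; s=.028**2-(.11*np.sin(d))**2; ok=(s>=0)&(np.cos(d)>0)
        rr[ok]=np.maximum(rr[ok],.11*np.cos(d[ok])+np.sqrt(s[ok]))
    return a,rr
def woodmask(im):
    hsv=cv2.cvtColor(im,cv2.COLOR_RGB2HSV)
    m=((hsv[...,0]>8)&(hsv[...,0]<28)&(hsv[...,1]>70)&(hsv[...,2]>110)).astype(np.uint8)
    return m
def fit(im,c,p0,win=70):
    """p=(x,y,lobe phase); max of mask inside outline minus outside, ring 90..150mm"""
    m=woodmask(im).astype(np.float32)
    S=8
    a,rr=rim()
    rad=np.arange(.094,.156,.001)
    A,Rd=np.meshgrid(a,rad); ins=np.where(Rd<rr[None],1.,-1.)*Rd
    def cost(p):
        X=np.c_[(p[0]+Rd*np.cos(A+p[2])).ravel(),(p[1]+Rd*np.sin(A+p[2])).ravel(),np.full(A.size,.036)]
        uv=proj(c,X).astype(np.float32)
        v=cv2.remap(mb,uv[:,0].reshape(A.shape),uv[:,1].reshape(A.shape),cv2.INTER_LINEAR)
        return -(v*ins).sum()/abs(ins).sum()
    mb=cv2.GaussianBlur(m,(0,0),.7)
    best=None
    for ph in np.radians(np.arange(0,45,5)):
        s=minimize(cost,[*p0,ph],method='Nelder-Mead',options=dict(initial_simplex=[[p0[0],p0[1],ph],[p0[0]+.01,p0[1],ph],[p0[0],p0[1]+.01,ph],[p0[0],p0[1],ph+.1]],xatol=1e-5,fatol=1e-7))
        if best is None or s.fun<best.fun: best=s
    return best.x,best.fun
E
python3 - <<'E'
from h import *
from workcell import r
for n,uv in(("top",(268,202)),("scene",(240,200))):
    im=cv2.imread(f"pics/{n}0.png")[:,:,::-1].copy(); c=r.calibration(n)
    p,f=fit(im,c,back(c,uv,.036)[:2]); print(n,p,np.degrees(p[2])%45,f)
    if n=="top": P=p
    a,rr=rim(); X=np.c_[p[0]+rr*np.cos(a+p[2]),p[1]+rr*np.sin(a+p[2]),0*a+.036]
    v=cv2.resize(im[120:270,170:370] if n=="top" else im[120:270,150:350],None,fx=4,fy=4,interpolation=cv2.INTER_CUBIC)[:,:,::-1].copy()
    off=np.array([170,120]if n=="top" else [150,120])
    for q in proj(c,X)[::3]: cv2.circle(v,tuple(int(t) for t in (q-off+.5)*4),1,(255,0,255),-1)
    cv2.imwrite(f"pics/{n}fit0.png",v)
ct=r.calibration("top")
# knob and others, heights
for nm,uv,z in(("knob",(243.5,205),.178),("spare",(178,254),.074),("red",(250,294),.074),("bowl",(355,250),.04),("timer",(383,203),.04),("spat",(134,240),.015),("mug",(297,115),.092),("bottle",(214,86),.23)):
    print(nm,back(ct,uv,z).round(3))
E
```

```text
top [0.55537338 0.01287753 0.42412689] 24.30068061767522 -0.3876497816042697
scene [0.56970535 0.01836028 0.43046509] 24.663832807492987 -0.21826198274188574
knob [0.528 0.07  0.178]
spare [0.426 0.221 0.074]
red [0.337 0.054 0.074]
bowl [ 0.439 -0.197  0.04 ]
timer [ 0.554 -0.269  0.04 ]
spat [0.46  0.34  0.015]
mug [ 0.758 -0.054  0.092]
bottle [0.771 0.134 0.23 ]
```

View pics/topfit0.png

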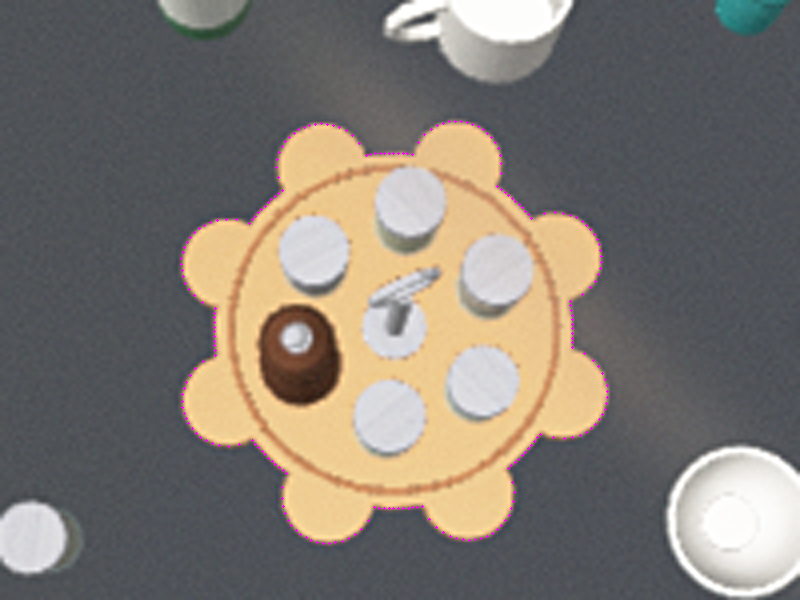

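View pics/scenefit0.png

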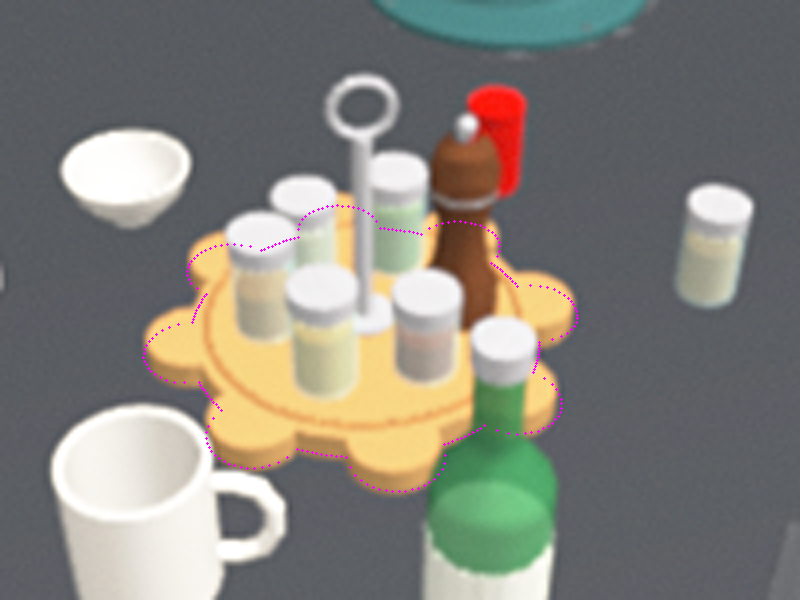

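```bash
cat >> h.py <<'E'
from scipy.spatial.transform import Rotation as Rn
C=np.array([.5554,.0129])
def pose(ang,rad,z,tilt=15,flip=0,tang=0):
    """ang deg; tool y radial (tang=0) or tangential; body leans outward by tilt"""
    a=np.radians(ang); t=np.radians(tilt); u=np.array([np.cos(a),np.sin(a),0]); k=np.array([0,0,1.])
    Z=-k*np.cos(t)-u*np.sin(t); Yr=u*np.cos(t)-k*np.sin(t); T=np.cross(k,u)
    Y=T if tang else Yr
    if flip: Y=-Y
    X=np.cross(Y,Z)
    return np.r_[C+rad*u[:2],z], Rn.from_matrix(np.c_[X,Y,Z]).as_quat()
E
python3 - <<'E'
from h import *
from workcell import r
im=cv2.imread("pics/top0.png"); c=r.calibration("top")
g=cv2.cvtColor(im,cv2.COLOR_BGR2GRAY).astype(float)
E=[(u,np.argmax(-np.diff(g[15:50,u-3:u+4].mean(1)))+15.5) for u in list(range(60,350,10))]
W=np.array([back(c,e,0)[:2] for e in E]); s=np.polyfit(W[:,1],W[:,0],1); print("edge",s,np.degrees(np.arctan(s[0])),np.std(W[:,0]-np.polyval(s,W[:,1])))
lo=[-2.81,-.39,-1.27,.06,-1.19,.19,-2.82];hi=[2.81,2.02,1.25,2.57,4.33,2,2.82]
for tang in(0,1):
  for fl in(0,1):
    for tilt in(15,):
      for ang in(227,240,255,270,285,298):
        q=r.ik(*pose(ang,.135,.02,tilt,fl,tang)); q2=r.ik(*pose(ang,.16,.12,tilt,fl,tang))
        print(tang,fl,tilt,ang,None if q is None else np.round(q,2),q2 is not None)
E
```

```text
edge [-2.01928550e-04  1.02940255e+00] -0.01156965351708724 0.0008895555385728001
0 0 15 227 [ 0.43  0.47 -0.18  2.21 -0.42  0.37 -1.67] True
0 0 15 240 [ 0.46  0.52 -0.19  2.1  -0.35  0.49 -1.49] True
0 0 15 255 [ 0.47  0.59 -0.19  1.97 -0.27  0.62 -1.31] True
0 0 15 270 [ 0.46  0.66 -0.21  1.83 -0.18  0.75 -1.15] True
0 0 15 285 [ 0.43  0.73 -0.23  1.7  -0.1   0.87 -1.  ] True
0 0 15 298 [ 0.39  0.78 -0.25  1.59 -0.03  0.96 -0.87] True
0 1 15 227 [ 0.71  0.52 -0.52  2.2   0.04  0.36  1.05] True
0 1 15 240 [ 0.74  0.57 -0.52  2.1   0.04  0.48  1.31] True
0 1 15 255 [ 0.76  0.65 -0.56  1.96  0.12  0.62  1.51] True
0 1 15 270 [ 0.78  0.75 -0.64  1.82  0.24  0.77  1.65] True
0 1 15 285 [ 0.75  0.84 -0.7   1.68  0.33  0.91  1.81] True
0 1 15 298 [ 0.88  1.09 -1.09  1.57  0.75  1.18  1.72] True
1 0 15 227 [ 0.6   0.49 -0.38  2.21 -0.16  0.35 -0.34] True
1 0 15 240 [ 0.65  0.55 -0.41  2.1  -0.09  0.47 -0.14] True
1 0 15 255 [ 0.68  0.63 -0.46  1.96  0.01  0.61  0.03] True
1 0 15 270 [ 0.69  0.71 -0.51  1.82  0.11  0.75  0.19] True
1 0 15 285 [ 0.66  0.79 -0.56  1.69  0.2   0.89  0.34] True
1 0 15 298 [ 0.62  0.85 -0.6   1.58  0.28  0.99  0.48] True
1 1 15 227 [ 1.16  0.78 -1.09  2.19  0.91  0.57  1.86] True
1 1 15 240 [ 1.16  0.84 -1.09  2.08  0.81  0.67  2.22] True
1 1 15 255 [ 0.25  0.58  0.08  1.98 -0.51  0.66 -2.67] True
1 1 15 270 [ 0.25  0.65  0.06  1.84 -0.42  0.78 -2.53] True
1 1 15 285 [ 0.24  0.71  0.03  1.7  -0.32  0.89 -2.39] True
1 1 15 298 [ 0.21  0.77  0.01  1.59 -0.25  0.97 -2.28] True
```

```bash
python3 - <<'E'
from h import *
from workcell import r
r.gripper_to(0.0)
p,q=pose(226.8,.137,.16); r.move_pose(p,q)
p,q=pose(226.8,.137,.06); r.line_to(p,.15)
o=r.get_obs();print(o['time'],o['tcp_pos'],p,o['ft_force'])
cv2.imwrite("pics/top1.png",r.snapshot("top")[:,:,::-1]);cv2.imwrite("pics/wrist1.png",r.snapshot("wrist")[:,:,::-1])
im=cv2.imread("pics/top1.png")[120:270,170:370]; cv2.imwrite("pics/top1c.png",cv2.resize(im,None,fx=4,fy=4))
E
```

```text
3.6 [ 0.46197211 -0.08718483  0.06056045] [ 0.46161705 -0.0869687   0.06      ] [0.40848631 0.5997988  0.98243434]
```

View pics/top1c.png

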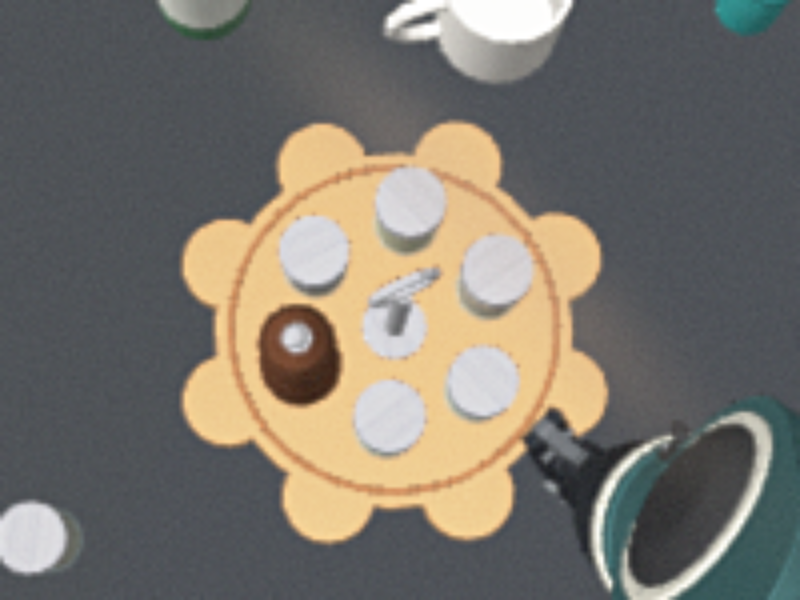

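View pics/wrist1.png

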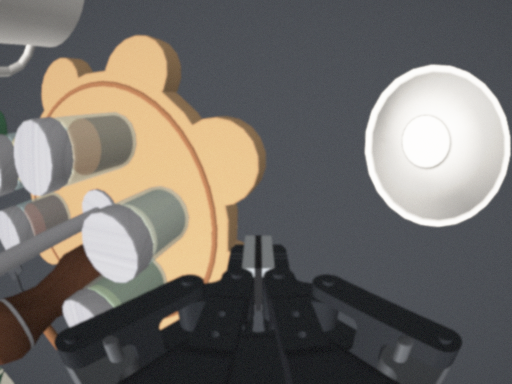

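The fingertips are over the open notch at the front right, about (545,430) in the crop, and the bowl is well clear. I'll go down and push, watching the forces.

```bash
python3 - <<'E'
from h import *
from workcell import r
p,q=pose(226.8,.137,.020); r.line_to(p,.08)
o=r.get_obs();print(o['time'],o['tcp_pos'],o['ft_force'])
for a in np.arange(230,294.1,4):
    p,q=pose(a,.137,.020); r.line_to(p,.05,q)
    o=r.get_obs(); f=np.array(o['ft_force'])
    print(round(o['time'],2),a,f.round(1),np.round(np.linalg.norm(np.array(o['tcp_pos'])-p)*1e3,1))
    if np.linalg.norm(f)>20: print("STOP"); break
cv2.imwrite("pics/top2.png",r.snapshot("top")[:,:,::-1])
im=cv2.imread("pics/top2.png")[120:270,170:370]; cv2.imwrite("pics/top2c.png",cv2.resize(im,None,fx=4,fy=4))
im=cv2.imread("pics/top2.png")[:,:,::-1].copy()
p,f=fit(im,r.calibration("top"),C); print(p,np.degrees(p[2])%45,f)
E
```

```text
4.35 [ 0.46173815 -0.08700235  0.02017124] [ 0.01850906 -0.4357642   0.06249062]
4.65 230.0 [ 0.   0.1 -0.3] 0.5
4.99 234.0 [-0.3 -0.1  0.3] 0.2
5.33 238.0 [-0.4  0.1 -0.4] 0.3
5.67 242.0 [-0.1  0.1 -2. ] 0.2
6.02 246.0 [-0.1  0.2 -0.3] 0.2
6.36 250.0 [-0.7  0.1 -1.3] 0.2
6.7 254.0 [ 0.2 -0.3 -0.5] 0.2
7.04 258.0 [-1.8 -0.1 -0. ] 0.2
7.38 262.0 [-0.1  0.5  0.7] 0.2
7.72 266.0 [-0.1  0.2  0.1] 0.2
8.07 270.0 [-0.3  1.  -0.1] 0.2
8.41 274.0 [-0.4  0.7  0.5] 0.2
8.75 278.0 [ 0.1  0.5 -0.4] 0.2
9.09 282.0 [ 0.1  0.1 -0.2] 0.2
9.43 286.0 [ 0.1 -0.1 -0.8] 0.2
9.78 290.0 [0.1 0.  0.4] 0.2
10.12 294.0 [-0.4  0.3  0.1] 0.2
[0.55550765 0.01311846 0.70062525] 40.14286993861044 -0.38591435391458856
```

View pics/top2c.png

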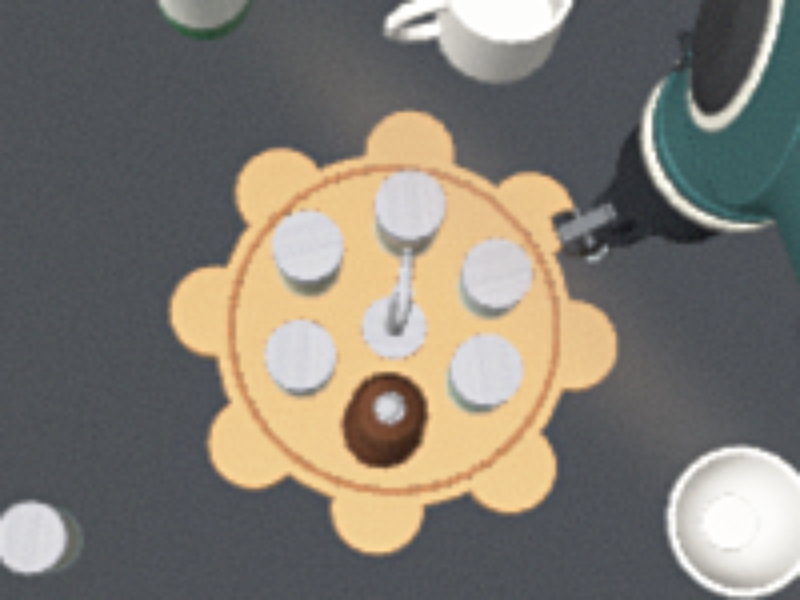

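The mill is now almost at the front and the tray has turned about 60.8°, so about 4.9° remains. I'll push on in small steps, then back off and measure with a clear view.

```bash
python3 - <<'E'
from h import *
from workcell import r
for a in (296.5,298.6):
    p,q=pose(a,.137,.020); r.line_to(p,.03,q)
r.hold(.2)
p,q=pose(293,.137,.020); r.line_to(p,.05,q)   # back off to middle of the notch
def look(k):
    im=r.snapshot("top"); cv2.imwrite(f"pics/top{k}.png",im[:,:,::-1])
    p,f=fit(im,r.calibration("top"),C); print(p[:2],np.degrees(p[2])%45,f,r.get_obs()['time'],r.get_obs()['ft_force'])
look(3)
E
```

```text
[0.55537278 0.01301872] 43.77540073665269 -0.38853308874041137 11.5 [-0.31777528  0.46000715 -0.92029934]
```

```bash
python3 - <<'E'
from h import *
from workcell import r
for a in (297.5,299.8):
    p,q=pose(a,.137,.020); r.line_to(p,.02,q)
r.hold(.2)
p,q=pose(293.5,.137,.020); r.line_to(p,.05,q)
p,q=pose(293.5,.137,.13,); r.line_to(p,.1,q)
p,q=pose(293.5,.20,.18,); r.line_to(p,.15,q)
r.hold(.2)
for k in (4,5):
    im=r.snapshot("top"); cv2.imwrite(f"pics/top{k}.png",im[:,:,::-1])
    p,f=fit(im,r.calibration("top"),C); print(p[:2],np.degrees(p[2])%45,f,r.get_obs()['time'])
im=cv2.imread("pics/top4.png"); cv2.imwrite("pics/top4c.png",cv2.resize(im[120:270,170:370],None,fx=4,fy=4))
E
```

```text
[0.55541616 0.01297835] 44.621873193123086 -0.38919757834048996 15.45
[0.55542581 0.01300911] 44.598207961941256 -0.38923216488586637 15.5
```

View pics/top4c.png

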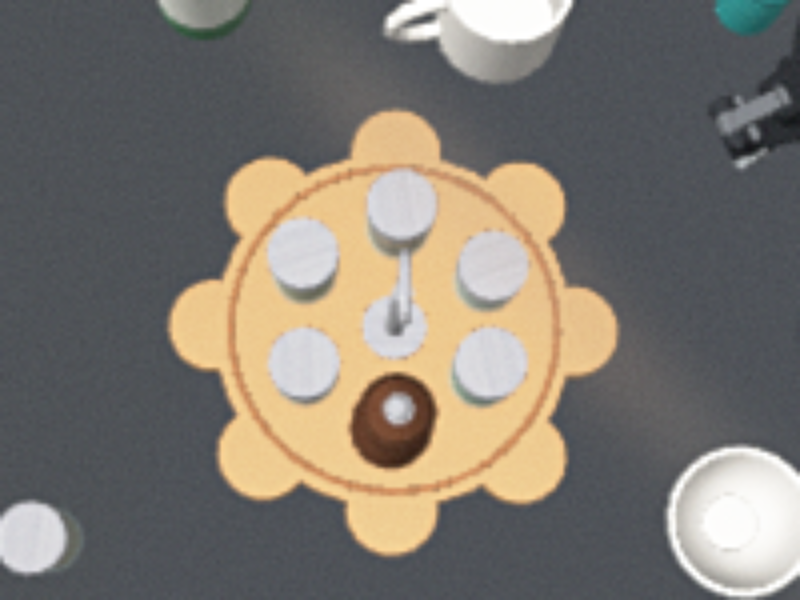

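View pics/top4.png

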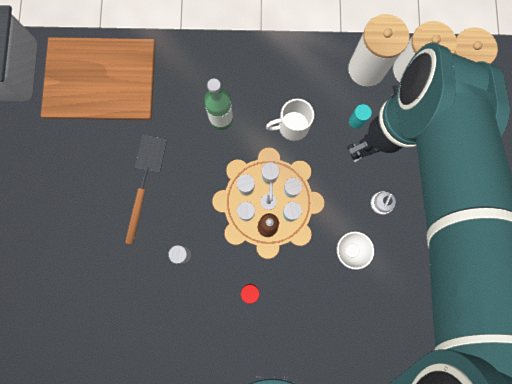

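```bash
python3 - <<'E'
from h import *
from workcell import r
c=r.calibration("top")
im0=cv2.imread("pics/top0.png").astype(int); im=cv2.imread("pics/top5.png").astype(int)
hs=back(c,(170+398/4-.5,120+406/4-.5),.178)
print("knob",hs,np.degrees(np.arctan2(hs[1]-C[1],hs[0]-C[0])), np.hypot(*(hs[:2]-C)))
d=abs(im0-im).sum(2)
for n,(u,v,w) in dict(spare=(178,254,16),red=(250,294,16),bowl=(355,250,22),timer=(383,203,16),mug=(292,120,24),bottle=(218,105,22),spat=(142,190,40),turq=(361,116,10)).items(): print(n,d[v-w:v+w,u-w:u+w].mean().round(1),d[v-w:v+w,u-w:u+w].max())
print(r.get_obs()['tcp_pos'],r.get_obs()['ft_force']); r.job_done()
E
```

```text
knob [0.49419386 0.0152753  0.178     ] 177.7775721171781 0.06125221170183499
spare 6.7 26
red 7.1 26
bowl 5.0 27
timer 6.7 27
mug 5.5 31
bottle 7.2 32
spat 7.6 35
turq 7.6 109
[ 0.63496441 -0.16999725  0.17974554] [-0.43802933 -0.16010191  0.60275917]
the job is handed in; nothing more can be done
```

I turned the carousel about 65° counterclockwise with the closed fingertips in one rim notch at the front right. The pepper mill now stands at the front, and I lifted clear and handed the job in at about 15.5 s. The arm didn't touch the mill, jars or post.

- **Tray angle:** the last outline fit with the arm clear put the tray about 0.4° short of square, and a repeat picture agreed. The counter's back edge runs parallel to the world y axis to within about 0.01°, so square to the world is square to the counter.
- **Mill direction:** the mill's knob, read by eye, gave 177.8° against the ideal 180°. That is about 2° off and disagrees slightly with the tray fit. The 2.2° difference is about 2 mm at the knob's 62 mm radius, which is the calibration error.
- **Scene camera:** its first tray fit was off by about 15 mm in position, because objects hid part of the rim. I did not use it.
- **Other objects:** comparing before and after pictures, the spare jar, red jar, bowl, timer, mug, bottle and spatula show only image noise. The area around the turquoise jar has a few changed pixels, which I put down to the gripper showing at the edge of that patch; by eye the jar is at the same pixel.
- **Forces:** the readings I took, at the end of each step of the main push, stayed at about 2 N or less.

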